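Unlock the child-resistant cap of the red-capped reagent bottle

ROBOT

A 7-joint arm with a two-finger parallel gripper is mounted at the origin on a cart in front of the work surface, level with it; the furniture and walls round the work are solid. World frame = base frame: x ahead of the robot, y to its left, z up, the work surface at z = 0. Lengths are in m, angles in rad, forces in N, time in s.
With the tool pointing down it reaches from about 0.375 to 0.925 m from the base axis. Payload 3.1 kg.
Tool frame: the origin (TCP) lies midway between the tips of the shut fingers; the grasp point (between the pads) lies 19 mm behind it; z points along the fingers, y is the line along which they close (so a half turn about z gives the same grasp; the last joint's range is limited). The gripper opens to 85 mm and grips with 20 to 120 N. Pads are 22 mm wide; open, the fingers measure 114 mm over their backs; the gripper's body (76 mm by 85 mm) begins 54 mm behind the grasp point. The pads swing forward as they close: fully open they stand 13 mm farther back than shut.
Start: joints at [1.12, 0.383, 0.044, 1.598, -0.018, 1.161, -0.05], TCP at [0.225, -0.61, 0.203] pointing down, gripper open.
Joint ranges: [-2.61, 2.61], [-0.41, 2.15], [-1.48, 1.57], [0, 2.5], [-1.57, 4.71], [0.05, 1.97], [-2.85, 2.85]. Speed limits (rad/s): [2.79, 2.79, 3.14, 3.14, 3.14, 3.14, 3.14].

INTERFACE

Orientations are given as a rotation vector (axis times angle).
In Python, from station import * gives the robot as it stands.
- The arm moves only by the tool carry_out, never from a script. Its argument "steps" is a list of rows, each a list of 3 entries, a list of its own where there are three numbers: the finger opening in mm, from 0 to 85.4, then the shift along the world's x, y, z in mm, then the turn, a rotation vector about the world's x, y, z in rad. A call has 1 to 12 rows; each row is the pose to reach, as a shift and turn from the pose commanded when the call began; what a row does not reach only later rows make up. A row lasts 1/12 s, in which the tool goes at most 41.7 mm and 7.16 degrees, less where a joint would pass 70% of its speed; a pose out of reach is approached as far as the arm can. A call with a gripper value outside its range is refused whole. The fingers move at their own pace and stop on an object; the grip force is fixed at half the most. Time passes only in rows, so rows that repeat a pose let the fingers close. It gives the time, the measured TCP pose, the force, the opening and the grip force at its end, in the units of the state.
- sense(): the state, without advancing time (a new reading comes with each control period).
- grab_frame(name): name is "scene" or "top" or "wrist"; returns the picture (400x640x3 uint8, red, green, blue); there is no depth.
- get_calibration(name): a dict with "vfov" (degrees; the focal length in pixels is half the picture's height over the tangent of half this angle, whatever the lens; pixels are square), "cx", "cy" (the principal point, pixels), "k1" (the pictures are not rectified: a ray, as slopes to the right and down, at radius r is drawn at 1 + k1 r^2 times it, then the intrinsics apply), "extrinsics" (4x4, takes a point from camera to world coordinates); the wrist camera has in their place "tool_from_camera" (4x4, takes a point from camera to tool coordinates, whose origin is the TCP and whose axes are the flange's). Camera axes: x right, y up, looking along -z (the intrinsics and any distortion apply to the point x, -y, -z); pixel columns grow to the right and rows downward; lengths in m; the calibration is good to about 2 mm. A picture is of the moment at which its call begins: read the wrist's pose just before it. get_calibration takes no time and is no camera call.
- finish_job(): hands the job in; it is judged then, once.
The state is a dict: "time": time; "joints": joint angles; "joint_vel": joint speeds; "tau": joint torques, N m; "position": TCP position; "ee_rot": TCP orientation; "wrist_force": force on the tool from outside, world axes, zero at the start; "ft_torque": the same for the moment, N m; "opening": finger opening in m; "finger_force": force on a finger pad.
Only numpy, scipy, OpenCV 4.12 (cv2) and the standard library are available. Lean on these libraries where they do the work, as an engineer would, in place of code of your own. Each camera call takes 0.05 s, during which the arm holds its last target. There are 200 camera calls.

TASK

Unlock the child-resistant cap of the amber bottle with the red cap: press the cap down, and keep it down while you turn it anticlockwise (seen from above) past its ratchet until its white pointer stands at the green mark, then let go so that it springs back up. Leave that bottle standing upright, and leave the blue-capped bottle alone.

Things in the scene. Friction and masses are not known exactly. Their poses are not given: they have to be found in the camera images.
- red_cap_grip (a point): Red round ribbed cap, 46 mm across, 34 mm tall, on an amber bottle in a heavy grey foot 110 mm across (1 kg, loose). Point on the cap's axis, 14 mm below its flat top, 20 mm above its lower rim, 147 mm above the worktop; z up (turning axis), x along the cap's white pointer. White collar, 64 mm across, 11 mm below the rim (5 mm when pressed), with a black mark (locked) and a green one (open).
- red_cap (a joint): Turn of the red cap on its bottle, rad, growing anticlockwise from above: 0 = pointer at the black mark (locked), 1.05 (60 deg) = at the green mark (open), 1.22 = end stop. Starts at 0 to 0.06. With the cap up the ratchet stops it at 0.12 to 0.2 and the whole bottle turns along; pressed down over 3 mm it turns freely (0.04 N m); from 0.7 on it may spring up again.
- red_press (a joint): How far the red cap is pressed down, in m: 0 = up, 0.006 = stop at the bottom. A spring holds it up: 5 N to start moving it, 13 N at the bottom.
- blue_cap_pointer (a point): Outer end of the white pointer on the flat top of the blue cap, 20 mm from that cap's axis, 34 mm above its lower rim; z up, x along the pointer, away from the axis. Same kind of bottle, foot and cap as the red one, also loose; leave it locked and alone.

How it is judged:
At the end, for the whole second after the job is handed in: The red cap is turned anticlockwise to the green mark, at least 0.8 rad (46 degrees) from the black mark, and has sprung back up to within 1.5 mm; its bottle stands upright (within 0.1 rad) (value of joint red_cap above 0.8 rad and value of joint red_press below 0.0015 m and angle between red_cap_grip's own z axis and vertical below 0.1 rad); the robot touches nothing.
It fails at once if the blue-capped bottle or its cap is moved (the pointer's outer end shifts more than 8 mm) (distance of blue_cap_pointer from where it was at the start of the episode above 0.008 m).
It also fails if it takes over 32 s, if anything falls off the work surface, if the arm or the gripper's body presses on something with over 40 N, if the wrist force passes 120 N, or if a joint passes its speed limit or range.

## Working session

There is one attempt and no reset: what is moved stays moved. The work goes in short steps, Python scripts to look and compute and a tool call to move; the robot and the scene stay as the last step left them, time stands still between calls to the robot, and variables do not carry over. Pictures are saved under pics/ and viewed, at most 10 in all, crops included, and the job is handed in when it is done.

Besides the shell and the picture viewer there is one more tool, called by a JSON object that holds its "name" and its "arguments", one argument or row to a line. carry_out: Moves the arm, as the interface text tells. Its arguments: {"type":"object","properties":{"steps":{"type":"array"}},"required":["steps"]}

```bash
mkdir -p pics; cat > h.py <<'E'
from station import *
import numpy as np, cv2
from scipy.spatial.transform import Rotation as R
def ray(name,uv,T=None):
    c=get_calibration(name); f=200/np.tan(np.radians(c["vfov"])/2)
    d=(np.array(uv,float)-[c["cx"],c["cy"]])/f
    s=d.copy()
    for _ in range(20): s=d/(1+c["k1"]*(s@s))
    if T is None: T=np.array(c["extrinsics"])
    return T[:3,3],T[:3,:3]@np.array([s[0],-s[1],-1])
def onz(name,uv,z,T=None):
    o,d=ray(name,uv,T); return o+d*(z-o[2])/d[2]
def save(img,n): cv2.imwrite("pics/"+n,cv2.cvtColor(img,cv2.COLOR_RGB2BGR))
E
python3 - <<'E'
from h import *
for n in("scene","top"):
    im=grab_frame(n); save(im,n+"0.png"); c=get_calibration(n); print(n,np.round(c["extrinsics"],3).tolist(),c["vfov"],c["k1"])
    np.save(n+"0.npy",im)
s=sense(); print(s)
E
```

```text
scene [[-0.472, 0.677, -0.565, -0.09], [-0.881, -0.375, 0.287, 0.323], [-0.018, 0.633, 0.774, 1.058], [0.0, 0.0, 0.0, 1.0]] 42.39489629700499 -0.14362516207547016
top [[0.007, 0.998, -0.057, 0.469], [-1.0, 0.007, 0.001, -0.018], [0.001, 0.057, 0.998, 1.11], [0.0, 0.0, 0.0, 1.0]] 49.676588406777924 -0.02149001756097532
{'time': 0.1, 'joints': array([ 1.12022034,  0.38376536,  0.04384039,  1.59943431, -0.01788743,
        1.16119607, -0.04988436]), 'joint_vel': array([ 0.00103693, -0.00207607,  0.00045889, -0.00441278, -0.00148661,
        0.00013356, -0.00048834]), 'tau': array([ 2.84456539e-03, -4.34730470e+01,  1.02975614e+00, -2.50455165e+01,
        1.09740600e-02,  5.44525188e-03,  1.56795716e-05]), 'position': array([ 0.2242451 , -0.60910181,  0.20149704]), 'ee_rot': array([-3.09051233e+00, -5.51008266e-01,  8.78928938e-04]), 'wrist_force': array([-0.11741236, -0.28018712, -0.68068582]), 'ft_torque': array([-0.00720716,  0.00302027, -0.01003454]), 'finger_force': 0.0, 'opening': 0.08568211715854827}
```

View pics/top0.png

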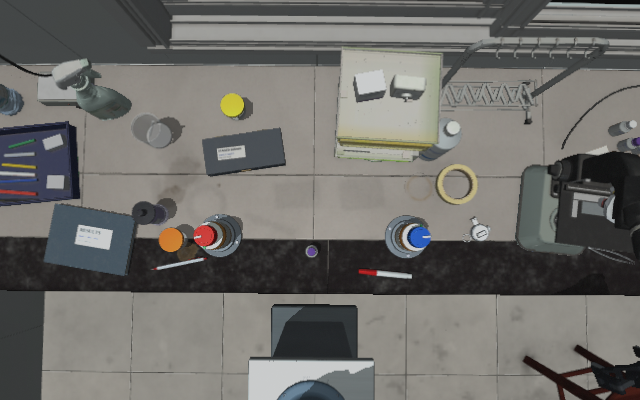

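View pics/scene0.png

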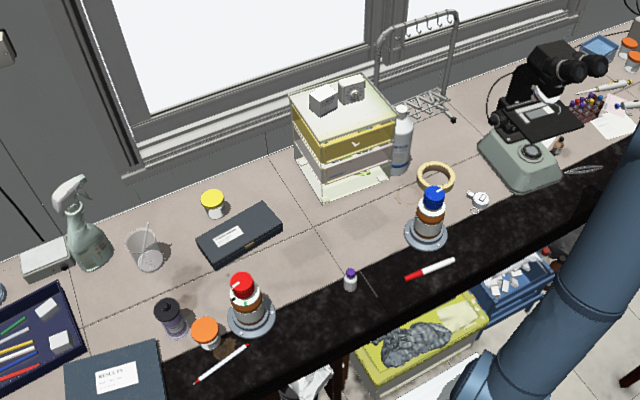

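The top view has the red cap at about (205,236), the blue one at about (420,238), and an orange jar near the red bottle at (171,240). Next I measure the red cap and its surroundings.

```bash
python3 - <<'E'
from h import *
a=np.load("top0.npy"); b=np.load("scene0.npy")
for n,im,(x0,x1,y0,y1) in (("top",a,(185,240,210,265)),("scene",b,(222,262,262,312))):
    h=cv2.cvtColor(im,cv2.COLOR_RGB2HSV)
    m=(((h[...,0]<6)|(h[...,0]>174))&(h[...,1]>170)&(h[...,2]>90)).astype(np.uint8)
    m[:y0]=0;m[y1:]=0;m[:,:x0]=0;m[:,x1:]=0
    ys,xs=np.nonzero(m); print(n,xs.min(),xs.max(),ys.min(),ys.max(),len(xs))
    print("bright top-face box")
ca=cv2.resize(a[205:270,150:250],None,fx=6,fy=6,interpolation=cv2.INTER_CUBIC)
save(ca,"ctop.png")
cb=cv2.resize(b[255:345,210:290],None,fx=6,fy=6,interpolation=cv2.INTER_CUBIC)
save(cb,"csc.png")
for uv in ((203,235),): print(onz("top",uv,.161))
print(onz("top",(217,236),.02),onz("top",(171,240),.06))
E
```

```text
top 194 214 226 258 305
bright top-face box
scene 231 252 272 298 426
bright top-face box
[0.46597614 0.23619718 0.161     ]
[0.46327518 0.23857145 0.02      ] [0.45287741 0.34099886 0.06      ]
```

View pics/ctop.png

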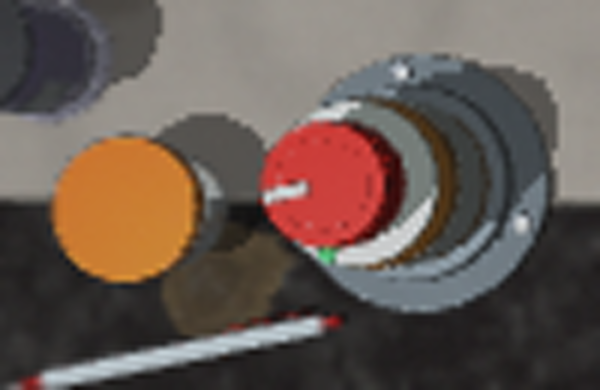

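View pics/csc.png

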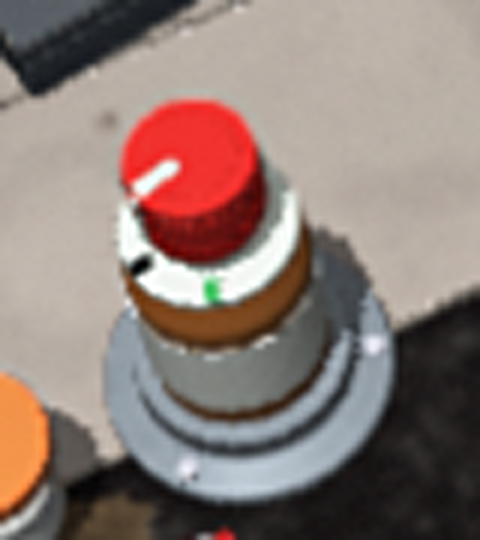

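The crops show the cap top centre at top pixel (204,235.8) and scene pixel (241.7,281.3). The white pointer aims image-left (world +y, slightly −x), and the green mark lies anticlockwise of it. Next I triangulate.

```bash
python3 - <<'E'
from h import *
p,q=(203.6,235.4),(241.2,280.8)
print(onz("top",p,.161),onz("scene",q,.161))
o1,d1=ray("top",p);o2,d2=ray("scene",q)
A=np.stack([d1,-d2],1);t=np.linalg.lstsq(A,o2-o1,rcond=None)[0];print(o1+t[0]*d1,o2+t[1]*d2)
print(onz("top",(420,238),.161))
E
```

```text
[0.46511035 0.23485713 0.161     ] [0.46209303 0.23609482 0.161     ]
[0.46509165 0.23603387 0.15658774] [0.46487029 0.23565675 0.1564881 ]
[ 0.4629426  -0.24010537  0.161     ]
```

{"name": "carry_out", "arguments": {
  "steps": [
    [85,[0,0,30],[0,0,0]],
    [85,[0,0,60],[0,0,0]],
    [85,[10,20,100],[0,0,0.1]],
    [85,[35,50,110],[0,0,0.2]],
    [85,[60,80,120],[0,0,0.3]],
    [85,[85,110,120],[0,0,0.4]],
    [85,[110,140,120],[0,0,0.5]],
    [85,[135,170,120],[0,0,0.6]],
    [85,[155,205,120],[0,0,0.7]],
    [85,[175,240,120],[0,0,0.8]],
    [85,[195,275,120],[0,0,0.9]],
    [85,[205,310,120],[0,0,1.0]]
  ]
}}

```text
time: 1.1
position: [0.4315, -0.297, 0.3222]
ee_rot: [-2.442, -1.975, -0.002]
wrist_force: [0.8, -0.9, 0.4]
opening: 0.0845
finger_force: 0.0
```

{"name": "carry_out", "arguments": {
  "steps": [
    [85,[3,38,0],[0,0,0.06]],
    [85,[6,76,0],[0,0,0.12]],
    [85,[9,114,0],[0,0,0.18]],
    [85,[12,152,0],[0,0,0.24]],
    [85,[15,190,0],[0,0,0.3]],
    [85,[18,228,0],[0,0,0.36]],
    [85,[21,266,0],[0,0,0.42]],
    [85,[24,304,0],[0,0,0.48]],
    [85,[27,342,0],[0,0,0.54]],
    [85,[29,380,0],[0,0,0.6]],
    [85,[31,418,0],[0,0,0.65]],
    [85,[33,456,0],[0,0,0.7]]
  ]
}}

```text
time: 2.1
position: [0.462, 0.1576, 0.3225]
ee_rot: [1.624, 2.689, -0.001]
wrist_force: [0.4, -0.7, -0.1]
opening: 0.085
finger_force: 0.0
```

{"name": "carry_out", "arguments": {
  "steps": [
    [85,[0,35,0],[0,0,0]],
    [85,[0,70,-20],[0,0,0]],
    [85,[0,76,-40],[0,0,0]],
    [85,[0,76,-60],[0,0,0]],
    [85,[0,76,-60],[0,0,0]],
    [85,[0,76,-60],[0,0,0]]
  ]
}}

```text
time: 2.6
position: [0.4616, 0.2311, 0.2614]
ee_rot: [-1.626, -2.686, 0.005]
wrist_force: [0.6, -0.1, 0.5]
opening: 0.0849
finger_force: 0.0
```

```bash
python3 - <<'E'
from h import *
s=sense(); print(s["position"],s["ee_rot"],np.round(s["joints"],2),s["time"])
im=grab_frame("wrist"); save(im,"w1.png"); np.save("w1.npy",im)
c=get_calibration("wrist"); print(np.round(c["tool_from_camera"],3).tolist(),c["vfov"])
E
```

```text
[0.46155722 0.23112872 0.26140623] [-1.6257881  -2.68553152  0.00477815] [ 0.24  0.16 -0.85  1.81  0.12  1.23 -0.16] 2.6
[[0.0, 0.957, 0.29, 0.075], [1.0, -0.001, 0.001, 0.001], [0.001, 0.29, -0.957, -0.172], [0.0, 0.0, 0.0, 1.0]] 59.72305455696359
```

View pics/w1.png

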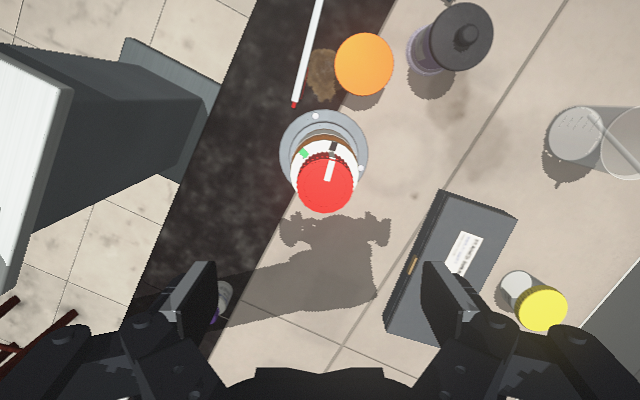

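The wrist view shows the red cap top at about (325,186) between the open fingers. The pointer runs toward the black mark and the green mark is anticlockwise of it.

```bash
python3 - <<'E'
from h import *
im=np.load("w1.npy"); s=sense()
T=np.eye(4);T[:3,:3]=R.from_rotvec([-1.6257881,-2.68553152,0.00477815]).as_matrix();T[:3,3]=[0.46155722,0.23112872,0.26140623]
T=T@np.array(get_calibration("wrist")["tool_from_camera"])
h=cv2.cvtColor(im,cv2.COLOR_RGB2HSV)
m=(((h[...,0]<6)|(h[...,0]>174))&(h[...,1]>150)&(h[...,2]>170)).astype(np.uint8)
m[:140]=0;m[220:]=0;m[:,:285]=0;m[:,370:]=0
ys,xs=np.nonzero(m);print(xs.min(),xs.max(),ys.min(),ys.max())
hull=cv2.convexHull(np.stack([xs,ys],1).astype(np.int32)); (cx,cy),r=cv2.minEnclosingCircle(hull); print(cx,cy,r)
for uv in ((cx,cy),(325,185)): print(onz("wrist",uv,.161,T),onz("wrist",uv,.157,T))
print(onz("wrist",(327,180),.161,T),onz("wrist",(332,160),.161,T))
E
```

```text
297 352 156 212
324.36309814453125 183.83468627929688 28.686349868774414
[0.46265879 0.23870115 0.161     ] [0.46316412 0.23783114 0.157     ]
[0.46356663 0.23808437 0.161     ] [0.46408528 0.23720531 0.157     ]
[0.46304953 0.24248969 0.161     ] [0.45892748 0.25863816 0.161     ]
```

{"name": "carry_out", "arguments": {
  "steps": [
    [85,[2,5,-10],[0,0,0]],
    [85,[2,5.5,-35],[0,0,0]],
    [85,[2,5.5,-60],[0,0,0]],
    [85,[2,5.5,-85],[0,0,0]],
    [85,[2,5.5,-110],[0,0,0]],
    [85,[2,5.5,-125],[0,0,0]],
    [85,[2,5.5,-133],[0,0,0]],
    [85,[2,5.5,-133],[0,0,0]],
    [85,[2,5.5,-133],[0,0,0]]
  ]
}}

```text
time: 3.4
position: [0.4655, 0.2378, 0.1305]
ee_rot: [1.628, 2.686, 0.002]
wrist_force: [-0.1, 0.7, 0.1]
opening: 0.0847
finger_force: 0.0
```

{"name": "carry_out", "arguments": {
  "steps": [
    [60,[0,0,0],[0,0,0]],
    [50,[0,0,0],[0,0,0]],
    [40,[0,0,0],[0,0,0]],
    [35,[0,0,0],[0,0,0]],
    [35,[0,0,0],[0,0,0]],
    [35,[0,0,0],[0,0,0]],
    [35,[0,0,0],[0,0,0]],
    [35,[0,0,0],[0,0,0]]
  ]
}}

```text
time: 4.07
position: [0.4645, 0.2374, 0.1309]
ee_rot: [1.627, 2.687, -0.001]
wrist_force: [-1.5, -1.5, 6.0]
opening: 0.0349
finger_force: 2.9
```

```bash
python3 - <<'E'
from h import *
a=grab_frame("wrist"); b=grab_frame("scene")
save(np.hstack([cv2.resize(a,None,fx=.75,fy=.75),cv2.resize(b[230:345,180:300],(313,300))]),"g1.png")
s=sense();print(s["opening"],s["finger_force"],s["wrist_force"])
E
```

```text
0.035249689080051536 2.900695140087919 [-1.92596468 -2.63439063  7.48567203]
```

View pics/g1.png

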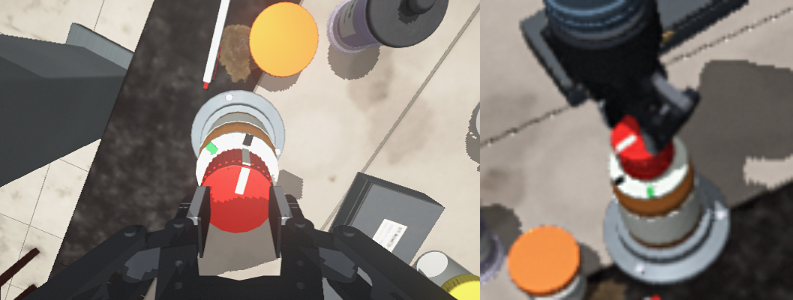

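The wrist picture shows the cap centre (about (238,197) in the composite) ahead of the finger pads, so the grip may be off-centre, with an opening of 35 mm instead of 46. I'll check this numerically.

```bash
python3 - <<'E'
from h import *
s=sense(); a=grab_frame("wrist"); t=grab_frame("top")
C=np.array(get_calibration("wrist")["tool_from_camera"]); T=np.eye(4);T[:3,:3]=R.from_rotvec(s["ee_rot"]).as_matrix();T[:3,3]=s["position"]
h=cv2.cvtColor(a,cv2.COLOR_RGB2HSV)
m=(((h[...,0]<6)|(h[...,0]>174))&(h[...,1]>150)&(h[...,2]>190)).astype(np.uint8); m[:200]=0;m[:,:250]=0;m[:,400:]=0
ys,xs=np.nonzero(m);print(xs.min(),xs.max(),ys.min(),ys.max())
k=get_calibration("wrist"); f=200/np.tan(np.radians(k["vfov"])/2)
def proj(p):
    q=np.linalg.inv(C)@np.append(p,1); u=np.array([q[0],-q[1]])/-q[2]; u*=1+k["k1"]*(u@u); return np.round(u*f+[k["cx"],k["cy"]])
for p in ([0,0,0],[0,.0175,-.019],[0,-.0175,-.019],[.011,.0175,-.019],[.011,-.0175,-.019]): print(p,proj(p))
for v in (255,262): 
    w=onz("wrist",(318,v),.161,T@C); print(w, np.linalg.inv(T)@np.append(w,1))
save(cv2.resize(a[180:400,200:440],None,fx=2.4,fy=2.4),"g2.png")
np.save("t1.npy",t)
E
```

```text
269 362 214 303
[0, 0, 0] [318. 241.]
[0, 0.0175, -0.019] [354. 257.]
[0, -0.0175, -0.019] [281. 257.]
[0.011, 0.0175, -0.019] [355. 236.]
[0.011, -0.0175, -0.019] [281. 235.]
[0.46184025 0.24311564 0.161     ] [ 6.23287535e-03  2.37296878e-04 -3.01618572e-02  1.00000000e+00]
[0.46344202 0.24005006 0.161     ] [ 2.77405482e-03  2.35707742e-04 -3.01586247e-02  1.00000000e+00]
```

View pics/g2.png

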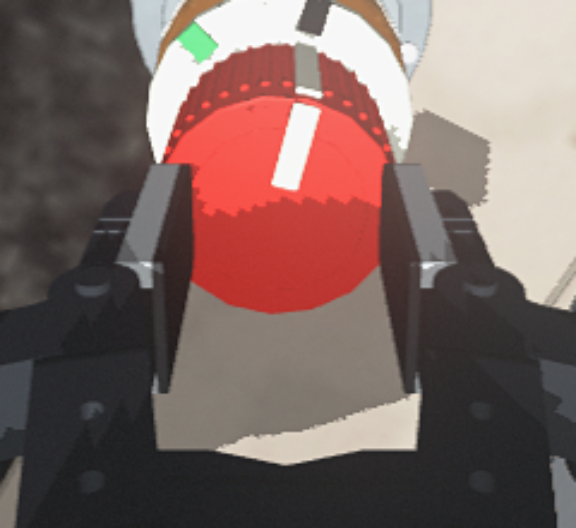

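{"name": "carry_out", "arguments": {
  "steps": [
    [0,[0,0,0],[0,0,0]],
    [0,[0,0,0],[0,0,0]],
    [0,[0,0,0],[0,0,0]],
    [0,[0,0,0],[0,0,0]]
  ]
}}

```text
time: 4.6
position: [0.463, 0.2369, 0.1309]
ee_rot: [-1.626, -2.687, 0.007]
wrist_force: [-5.7, -3.3, 10.1]
opening: 0.0002
finger_force: 4.8
```

```bash
python3 - <<'E'
from h import *
a=grab_frame("wrist");b=grab_frame("scene")
s=sense();print(s["opening"],s["finger_force"],s["wrist_force"],s["ft_torque"],s["position"],s["ee_rot"])
save(np.hstack([cv2.resize(a[180:400,200:440],None,fx=1.6,fy=1.6),cv2.resize(b[230:345,180:300],(367,352))]),"g3.png")
E
```

```text
-0.0001776816190956718 4.80823751015123 [-5.43274204 -3.6713554  10.35520193] [-0.70892371  1.33019028  0.02033022] [0.46298234 0.23689431 0.1309121 ] [-1.62640325 -2.68666402  0.00685504]
```

View pics/g3.png

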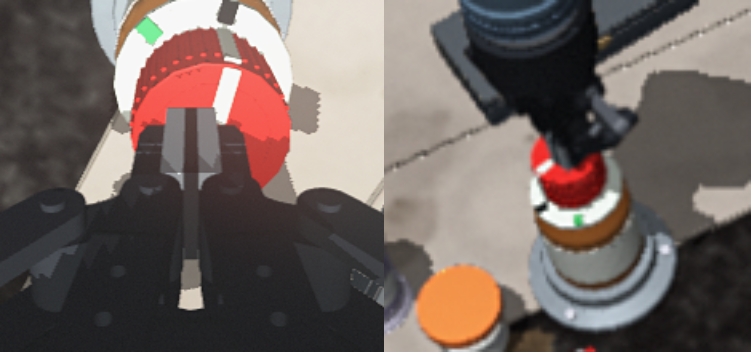

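The fingers have shut on top of the cap, so they sit higher than I assumed. I'll lift with them shut and compare the true tips with the projected TCP.

{"name": "carry_out", "arguments": {
  "steps": [
    [0,[0,0,15],[0,0,0]],
    [0,[0,0,40],[0,0,0]],
    [0,[0,0,60],[0,0,0]],
    [0,[0,0,60],[0,0,0]]
  ]
}}

```text
time: 5.03
position: [0.4677, 0.2397, 0.1944]
ee_rot: [1.624, 2.683, 0.011]
wrist_force: [-0.2, 0.1, 0.5]
opening: 0.0001
finger_force: 0.0
```

```bash
python3 - <<'E'
from h import *
s=sense();a=grab_frame("wrist").copy(); np.save("w4.npy",a); t=grab_frame("top"); np.save("t4.npy",t);b=grab_frame("scene")
w=np.load("w1.npy").copy()
print(s["opening"],s["position"],s["ee_rot"],s["wrist_force"])
k=get_calibration("wrist"); f=200/np.tan(np.radians(k["vfov"])/2);C=np.array(k["tool_from_camera"])
def proj(p):
    q=np.linalg.inv(C)@np.append(p,1); u=np.array([q[0],-q[1]])/-q[2]; u*=1+k["k1"]*(u@u); return tuple(int(v) for v in u*f+[k["cx"],k["cy"]])
for p in ([0,0,0],[.011,0,0],[-.011,0,0],[0,0,-.026],[.011,0,-.026]): print(proj(p)); cv2.circle(a,proj(p),2,(0,255,0) if p[2]==0 else (0,0,255),-1)
for sg in(1,-1):
    for x in (.011,-.011):
        cv2.circle(w,proj([x,sg*.0425,-.013]),2,(0,255,0),-1); cv2.circle(w,proj([x,sg*.0425,-.039]),2,(0,0,255),-1)
u=cv2.resize(a[150:400,200:440],None,fx=1.6,fy=1.6); v=cv2.resize(w[230:400,100:520],(384,155)); 
z=cv2.resize(b[255:345,210:290],(356,400))
o=np.zeros((560,800,3),np.uint8); o[:400,:384]=u; o[400:555,:384]=v; o[:400,390:746]=z
save(o,"g4.png")
E
```

```text
0.00014313461524381396 [0.4676713  0.23974817 0.19441231] [1.62397969 2.68291117 0.01146411] [-0.15591473  0.1475893   0.54553455]
(317, 240)
(317, 221)
(317, 259)
(317, 263)
(317, 241)
```

View pics/g4.png

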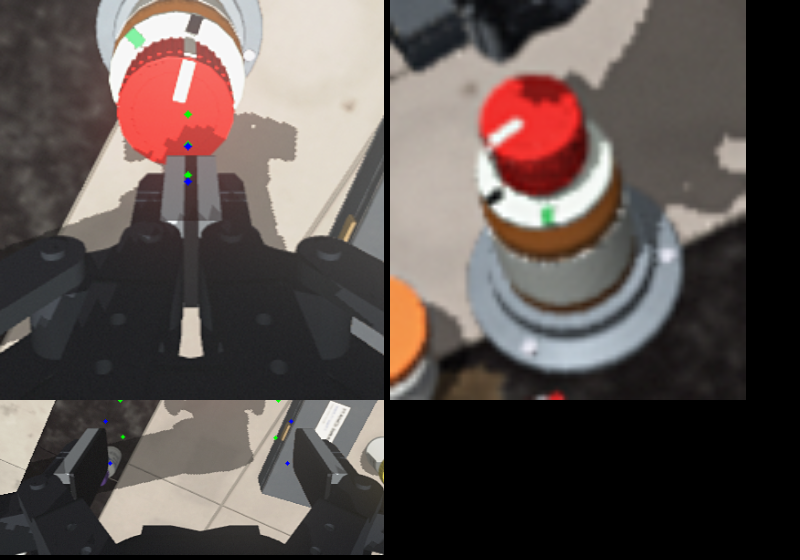

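The overlay shows the shut fingertips about 26 mm short of the reported TCP, which matches the contact height. The bottle hasn't moved and its pointer is still by the black mark. I'll re-measure the cap centre from this view, then open and go deeper.

```bash
python3 - <<'E'
from h import *
im=np.load("w4.npy")
T=np.eye(4);T[:3,:3]=R.from_rotvec([1.62397969,2.68291117,0.01146411]).as_matrix();T[:3,3]=[0.4676713,0.23974817,0.19441231]
T=T@np.array(get_calibration("wrist")["tool_from_camera"])
for uv in ((310,218),(273.5,218),(347,218),(310,184.5),(310,253)): print(onz("wrist",uv,.161,T))
E
```

```text
[0.46305004 0.23841424 0.161     ]
[0.44279557 0.22787716 0.161     ]
[0.4836173  0.24911347 0.161     ]
[0.4531606  0.25764265 0.161     ]
[0.47403082 0.21706342 0.161     ]
```

{"name": "carry_out", "arguments": {
  "steps": [
    [85,[-4,-3,20],[0,0,0]],
    [85,[-4,-3,20],[0,0,0]],
    [85,[-4,-3,20],[0,0,0]],
    [85,[-4,-3,20],[0,0,0]],
    [85,[-4,-3,20],[0,0,0]],
    [85,[-4,-3,20],[0,0,0]]
  ]
}}

```text
time: 5.68
position: [0.46, 0.2342, 0.2087]
ee_rot: [-1.626, -2.686, 0.002]
wrist_force: [-0.5, -0.6, 0.5]
opening: 0.0721
finger_force: 0.0
```

{"name": "carry_out", "arguments": {
  "steps": [
    [85,[2.5,5,0],[0,0,0]],
    [85,[2.5,5,-20],[0,0,0]],
    [85,[2.5,5,-40],[0,0,0]],
    [85,[2.5,5,-60],[0,0,0]],
    [85,[2.5,5,-80],[0,0,0]],
    [85,[2.5,5,-95],[0,0,0]],
    [85,[2.5,5,-104],[0,0,0]],
    [85,[2.5,5,-109],[0,0,0]],
    [85,[2.5,5,-109],[0,0,0]]
  ]
}}

```text
time: 6.43
position: [0.4625, 0.2395, 0.0998]
ee_rot: [-1.626, -2.686, 0.002]
wrist_force: [-0.3, -0.0, 0.6]
opening: 0.0848
finger_force: 0.0
```

{"name": "carry_out", "arguments": {
  "steps": [
    [60,[0,0,0],[0,0,0]],
    [45,[0,0,0],[0,0,0]],
    [30,[0,0,0],[0,0,0]],
    [20,[0,0,0],[0,0,0]],
    [20,[0,0,0],[0,0,0]],
    [20,[0,0,0],[0,0,0]],
    [20,[0,0,0],[0,0,0]],
    [20,[0,0,0],[0,0,0]]
  ]
}}

```text
time: 7.1
position: [0.4624, 0.2392, 0.1013]
ee_rot: [-1.627, -2.688, 0.003]
wrist_force: [-4.2, -1.8, 5.0]
opening: 0.0442
finger_force: 60.2
```

The grip is solid (60 N, 44 mm). Now press.

{"name": "carry_out", "arguments": {
  "steps": [
    [20,[0,0,-3],[0,0,0]],
    [20,[0,0,-6],[0,0,0]],
    [20,[0,0,-8],[0,0,0]],
    [20,[0,0,-8],[0,0,0]],
    [20,[0,0,-8],[0,0,0]]
  ]
}}

```text
time: 7.52
position: [0.4626, 0.2392, 0.0956]
ee_rot: [1.626, 2.686, -0.006]
wrist_force: [-9.1, -5.8, 19.3]
opening: 0.044
finger_force: 61.7
```

{"name": "carry_out", "arguments": {
  "steps": [
    [20,[0,0,-1],[0,0,0.09]],
    [20,[0,0,-1],[0,0,0.18]],
    [20,[0,0,-1],[0,0,0.27]],
    [20,[0,0,-1],[0,0,0.36]],
    [20,[0,0,-1],[0,0,0.45]],
    [20,[0,0,-1],[0,0,0.54]]
  ]
}}

```text
time: 8.02
position: [0.4622, 0.2387, 0.0958]
ee_rot: [-0.846, -3.026, 0.01]
wrist_force: [-11.9, -8.2, 29.4]
opening: 0.0442
finger_force: 62.5
```

{"name": "carry_out", "arguments": {
  "steps": [
    [20,[0,0,0],[0,0,0.09]],
    [20,[0,0,0],[0,0,0.18]],
    [20,[0,0,0],[0,0,0.27]],
    [20,[0,0,0],[0,0,0.36]],
    [20,[0,0,0],[0,0,0.45]],
    [20,[0,0,0],[0,0,0.54]],
    [20,[0,0,0],[0,0,0.54]],
    [20,[0,0,0],[0,0,0.54]]
  ]
}}

```text
time: 8.68
position: [0.4623, 0.2379, 0.0961]
ee_rot: [-0.015, -3.14, 0.013]
wrist_force: [-11.9, -9.3, 31.5]
opening: 0.0443
finger_force: 63.1
```

```bash
python3 - <<'E'
from h import *
s=sense();print(s["ft_torque"],s["wrist_force"],s["position"],np.round(s["joints"],2))
np.save("w5.npy",grab_frame("wrist"));np.save("s5.npy",grab_frame("scene"))
E
```

```text
[-2.2534885   2.77112126 -0.00382321] [-11.91629527  -9.29613018  31.54652529] [0.46230726 0.23793494 0.09607843] [ 0.29  0.46 -1.01  1.96  0.48  0.98  0.62]
```

{"name": "carry_out", "arguments": {
  "steps": [
    [20,[0,0,4],[0,0,0]],
    [20,[0,0,8],[0,0,0]],
    [20,[0,0,8],[0,0,0]],
    [85,[0,0,8],[0,0,0]],
    [85,[0,0,8],[0,0,0]],
    [85,[0,0,8],[0,0,0]],
    [85,[0,0,8],[0,0,0]],
    [85,[0,0,8],[0,0,0]],
    [85,[0,0,8],[0,0,0]],
    [85,[0,0,8],[0,0,0]]
  ]
}}

```text
time: 9.62
position: [0.4632, 0.2397, 0.0997]
ee_rot: [-0.014, -3.141, -0.001]
wrist_force: [0.7, 0.2, 0.3]
opening: 0.0852
finger_force: 0.0
```

{"name": "carry_out", "arguments": {
  "steps": [
    [85,[0,0,20],[0,0,0]],
    [85,[0,0,40],[0,0,0]],
    [85,[0,0,70],[0,0,0]],
    [85,[0,0,100],[0,0,0]],
    [85,[0,0,130],[0,0,0]],
    [85,[0,0,150],[0,0,0]],
    [85,[0,0,150],[0,0,0]]
  ]
}}

```text
time: 10.2
position: [0.4659, 0.2421, 0.2548]
ee_rot: [0.013, 3.133, 0.006]
wrist_force: [0.3, 1.1, -0.1]
opening: 0.0853
finger_force: 0.0
```

```bash
python3 - <<'E'
from h import *
s=sense();print(s["time"],s["wrist_force"],s["position"])
a=grab_frame("wrist");b=grab_frame("scene")
save(np.hstack([cv2.resize(a,None,fx=.75,fy=.75)[:, 80:],cv2.resize(b[255:345,210:290],(267,300))]),"g5.png")
E
```

```text
10.2 [ 0.34722088  1.08908027 -0.0806532 ] [0.46590278 0.24206951 0.25484238]
```

View pics/g5.png

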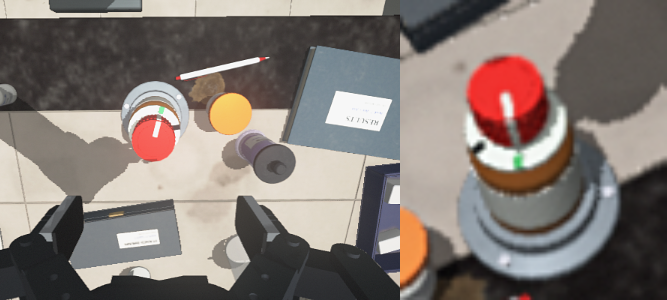

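The white pointer now lines up with the green mark. The cap's top edge is back at its original scene row (about 271.5), so it has sprung up. The bottle is upright and the gripper is clear.

```bash
python3 -c "
from station import *
print(finish_job())"
```

```text
the job is handed in; nothing more can be done
None
```

I handed the job in at about 10 s of the 32 s: the red cap's pointer stands at the green mark, the cap looks sprung back up, its bottle is upright, and I did not touch the blue-capped bottle; no verdict came back.

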